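# Find the crate stamped underneath and push it to the dispatch line

### The arm

A 7-joint arm with a two-finger parallel gripper is mounted at the origin on a cart in front of the work surface, level with it; the furniture and walls round the work are solid. World frame = base frame: x ahead of the robot, y to its left, z up, the work surface at z = 0. Lengths are in m, angles in rad, forces in N, time in s.
With the tool pointing down it reaches from about 0.4 to 0.85 m from the base axis. Payload 4.5 kg.
Tool frame: the origin (TCP) lies at the very end of the fingers, on their centre line; the grasp point (between the pads) lies 19 mm behind it; z points along the fingers, y is the line along which they close (so a half turn about z gives the same grasp; the last joint's range is limited). The gripper opens to 88 mm and grips with 3 to 60 N. Pads are 18 mm wide; open, the fingers measure 123 mm over their backs; the gripper's body (75 mm by 187 mm) begins 45 mm behind the grasp point.
Start: joints at [-1.165, 0.689, -0.195, 1.565, 0.157, 0.902, -0.215], TCP at [0.227, 0.582, 0.239] pointing down, gripper open.
Joint ranges: [-3.01, 3.01], [-0.46, 2.08], [-1.47, 1.51], [0.13, 2.56], [-1, 4.14], [0.04, 2.09], [-2.66, 2.66]. Speed limits (rad/s): [2.57, 2.57, 3.14, 3.14, 3.14, 3.14, 3.14].

### API

Orientations are given as a unit quaternion [x, y, z, w].
In Python, from plant import r gives the robot as it stands. The module is installed in compiled form; this text tells all that it offers.
- The arm moves only by the tool step_arm, never from a script. Its argument "increments" is a list of rows, each a list of 2 entries, a list of its own where there are three numbers: the shift along the world's x, y, z in cm, then the turn, a rotation vector about the world's x, y, z in degrees. A call has exactly 10 rows; each row shifts and turns the commanded pose from where the row before left it; what a row does not reach is not made up. A row lasts 1/10 s, in which the tool goes at most 50 mm and 8.59 degrees, less where a joint would pass 70% of its speed; a pose out of reach is approached as far as the arm can. A call is refused whole if a number of a shift passes 5 or a number of a turn 8.59, either way. A call with a gripper value outside its range is refused whole. "fingers" is the opening, from 0 (shut) to 1 (fully open), set as the call begins (left out, the last holds). The fingers move at their own pace and stop on an object; "grip_force" is the grip in N (left out, the last holds). Time passes only in rows, so rows that do not move let the fingers close, or fill a call up. It gives the time, the measured TCP pose, the force, the opening and the grip force at its end, in the units of the state.
- r.get_state(): the state, without advancing time (a new reading comes with each control period).
- r.snapshot(name): name is "side" or "top"; returns (picture, depth): 420x560x3 uint8, red, green, blue; 420x560 float32, m along the optical axis (not along the pixel's ray), 0 where there is no reading.
- r.calibration(name): a dict with "fov_y" (degrees; the focal length in pixels is half the picture's height over the tangent of half this angle, whatever the lens; pixels are square), "cx", "cy" (the principal point, pixels), "k1" (the pictures are not rectified: a ray, as slopes to the right and down, at radius r is drawn at 1 + k1 r^2 times it, then the intrinsics apply), "R" (3x3) and "t" (3): a world point X has camera coordinates R X + t. Camera axes: x right, y down, z forward; pixel columns grow to the right and rows downward; lengths in m; the calibration is good to about 2 mm. A picture is of the moment at which its call begins. calibration takes no time and is no camera call.
- r.finish_job(): hands the job in; it is judged then, once.
The state is a dict: "clock": time; "q": joint angles; "qd": joint speeds; "joint_torque": joint torques, N m; "tool_pos": TCP position; "eef_rot": TCP orientation; "contact_force": force on the tool from outside, world axes, zero at the start; "moment": the same for the moment, N m; "opening": opening from 0.0 (shut) to 1.0 (fully open); "finger_force": force on a finger pad.
Only numpy, scipy, OpenCV 4.12 (cv2) and the standard library are available. Lean on these libraries where they do the work, as an engineer would, in place of code of your own. Each camera call takes 0.05 s, during which the arm holds its last target. There are 200 camera calls.

### The job

Using only the fingertips, tip both small plywood crates over, each away from you so that it lies with its underside facing you, still well short of the dispatch line (the low wooden strip across the table). Once both are lying so, push the crate whose underside bears the stamped ring-and-cross seal away from you along the table, still lying, until its far edge is flush against the dispatch line; leave the bare one lying short of the line. Push and tip only, never lift or carry a crate, and leave the pinch pot, the cup, the ring cutter and the dish where they are.

Things in the scene. Friction and masses are not known exactly. Their poses are not given: they have to be found in the camera images.
- crate_stamped: open empty plywood crate, 76 (x, depth) x 96 (y) x 112 mm high (z), 5 mm slatted walls, 0.2-0.42 kg; 48 mm ring and cross branded under it, hidden until tipped. Starts upright, x within 0.2 rad of straight ahead. Pushed near its top it tips, pushed low it slides. Tipped away it lies 76 mm high, its x axis down, its z away from the robot. Origin: centre of underside (panel recessed 4 mm between 9 mm side skids)
- crate_bare: open empty plywood crate, 76 (x, depth) x 96 (y) x 112 mm high (z), 5 mm slatted walls, 0.2-0.42 kg; looks the same, nothing under it. Starts upright, x within 0.2 rad of straight ahead. Pushed near its top it tips, pushed low it slides. Tipped away it lies 76 mm high, its x axis down, its z away from the robot. Origin: centre of underside (panel recessed 4 mm between 9 mm side skids)
- crate_stamped_center (a point): centre of the stamped crate, 56 mm above its origin along its z
- crate_bare_center (a point): centre of the bare crate, 56 mm above its origin along its z
- crate_stamped_mouth (a point): centre of the open top of the stamped crate, 112 mm from its origin along its z; when the crate lies tipped this is the middle of its far end
- crate_bare_mouth (a point): centre of the open top of the bare crate, 112 mm from its origin along its z; when the crate lies tipped this is the middle of its far end
- dispatch_line: fixed wooden strip, 22 (its x) x 680 (its y) x 16 mm high, lying across the table beyond the crates, with yaw up to 0.05 rad. Origin: centre of its underside; its x points away from the robot, its near face is 11 mm before the origin
- pinch_pot: small grey pinch pot, 68 mm wide, 49 mm high, standing on the white plate of the banding wheel (the plate is about 100 mm above the table, 200 mm wide, centred at x 0.50, y 0.04); leave alone. Origin: centre of its underside
- cup: terracotta cup, 67 mm wide, 69 mm high, on the table behind the banding wheel; leave alone. Origin: centre of its underside
- cutter: round metal ring cutter, 49 mm wide, 28 mm high, beside the cup; leave alone. Origin: centre of its underside
- salt_dish: small white dish, 70 mm wide, 27 mm high, on the table in front of the banding wheel; leave alone. Origin: centre of its underside

How it is judged:
By the outcome, as a careful person would: the job done as asked, in the order asked, and still so for the second after the job is handed in, with the robot touching nothing.
It also fails if it takes over 58 s, if anything falls off the work surface, if the arm or the gripper's body presses on something with over 40 N, if the wrist force passes 120 N, or if a joint passes its speed limit or range.

## Working session

There is one attempt and no reset: what is moved stays moved. The work goes in short steps, Python scripts to look and compute and a tool call to move; the robot and the scene stay as the last step left them, time stands still between calls to the robot, and variables do not carry over. Pictures are saved under pics/ and viewed, at most 10 in all, crops included, and the job is handed in when it is done.

Besides the shell and the picture viewer there is one more tool, called after ">>>" as name(argument=value, ...) on one line, values as JSON. step_arm: Moves the arm, as the interface text tells. Its arguments: {"type":"object","properties":{"increments":{"type":"array","items":{"type":"array"}},"fingers":{"type":"number"},"grip_force":{"type":"number"}},"required":["increments"]}

```bash
mkdir -p pics; cat > h.py <<'E'
import numpy as np, cv2
from plant import r
def world(name, depth):
    c=r.calibration(name); f=210/np.tan(np.radians(c["fov_y"])/2)
    K=np.array([[f,0,c["cx"]],[0,f,c["cy"]],[0,0,1.]])
    v,u=np.mgrid[0:420,0:560]
    p=cv2.undistortPoints(np.stack([u,v],-1).reshape(-1,1,2).astype(np.float64),K,np.array([c["k1"],0,0,0.])).reshape(420,560,2)
    P=np.dstack([p*depth[...,None],depth])
    W=(P-np.array(c["t"]))@np.array(c["R"]); W[depth==0]=np.nan
    return W
def snap(name,fn=None):
    p,d=r.snapshot(name)
    if fn: cv2.imwrite("pics/"+fn,p[...,::-1])
    return p,world(name,d)
E
python3 - <<'E'
from h import *
for n in("side","top"):
    p,W=snap(n,n+"0.png"); np.save(n+"0.npy",W)
    c=r.calibration(n); print(n,-np.array(c["R"]).T@c["t"],c["fov_y"],c["k1"])
    for v in range(20,420,40): print([tuple(np.round(W[v,u]*100).tolist()) for u in range(20,560,75)])
s=r.get_state(); print(s["clock"],s["tool_pos"],s["eef_rot"],s["opening"])
E
```

```text
side [ 0.46915627 -0.82322334  0.70496341] 53.75172923422231 -0.0173604285172089
[(5.0, 5.0, 52.0), (-50.0, 221.0, 5.0), (25.0, 56.0, 40.0), (49.0, 222.0, 2.0), (101.0, 223.0, 1.0), (154.0, 222.0, 1.0), (209.0, 221.0, 0.0), (266.0, 221.0, -0.0)]
[(5.0, 1.0, 46.0), (-57.0, 221.0, -21.0), (-5.0, 223.0, -24.0), (48.0, 222.0, -24.0), (103.0, 223.0, -26.0), (159.0, 222.0, -27.0), (218.0, 223.0, -28.0), (279.0, 222.0, -29.0)]
[(5.0, -4.0, 40.0), (-65.0, 222.0, -51.0), (-10.0, 223.0, -53.0), (47.0, 222.0, -55.0), (105.0, 221.0, -56.0), (94.0, 39.0, 19.0), (227.0, 222.0, -60.0), (291.0, 220.0, -61.0)]
[(3.0, -7.0, 33.0), (-67.0, 207.0, -76.0), (-11.0, 202.0, -76.0), (45.0, 198.0, -76.0), (101.0, 193.0, -76.0), (93.0, 32.0, 9.0), (215.0, 186.0, -77.0), (274.0, 183.0, -77.0)]
[(-0.0, -7.0, 24.0), (-52.0, 151.0, -76.0), (-4.0, 148.0, -77.0), (46.0, 4.0, 14.0), (69.0, 24.0, -0.0), (91.0, 19.0, 2.0), (114.0, 18.0, 2.0), (138.0, 17.0, 1.0)]
[(-76.0, 100.0, -67.0), (5.0, 8.0, 1.0), (1.0, 106.0, -77.0), (46.0, -5.0, 9.0), (66.0, 5.0, -0.0), (85.0, 0.0, 2.0), (105.0, -1.0, 2.0), (128.0, -0.0, -0.0)]

[... 1869 characters left out ...]
.0, -26.0, 6.0), (50.0, -80.0, -76.0), (50.0, -116.0, -77.0)]
[(27.0, 114.0, -77.0), (29.0, 79.0, -75.0), (33.0, 29.0, -0.0), (34.0, 10.0, -0.0), (34.0, -9.0, 0.0), (35.0, -28.0, -0.0), (33.0, -80.0, -76.0), (33.0, -115.0, -76.0)]
[(10.0, 113.0, -77.0), (12.0, 79.0, -77.0), (14.0, 46.0, -77.0), (16.0, 14.0, -67.0), (17.0, -15.0, -66.0), (16.0, -47.0, -76.0), (16.0, -80.0, -76.0), (16.0, -114.0, -76.0)]
[(-7.0, 112.0, -76.0), (-4.0, 77.0, -76.0), (-3.0, 46.0, -78.0), (14.0, 9.0, -0.0), (15.0, -9.0, -0.0), (-0.0, -47.0, -76.0), (-1.0, -80.0, -76.0), (-2.0, -115.0, -77.0)]
0.1 [0.22688987 0.58175698 0.23799565] [ 1.84785179e-01  9.82778592e-01 -8.17399382e-04 -8.71336892e-05] 0.9992483348951734
```

View pics/side0.png

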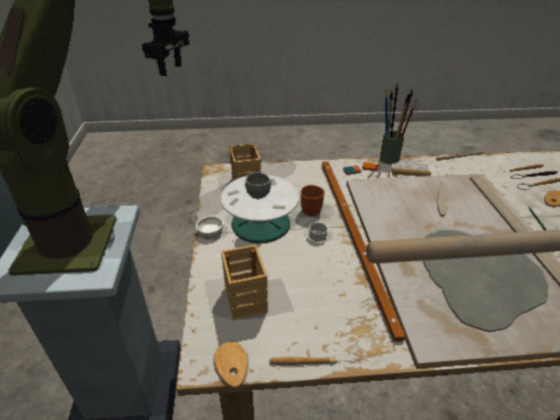

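View pics/top0.png

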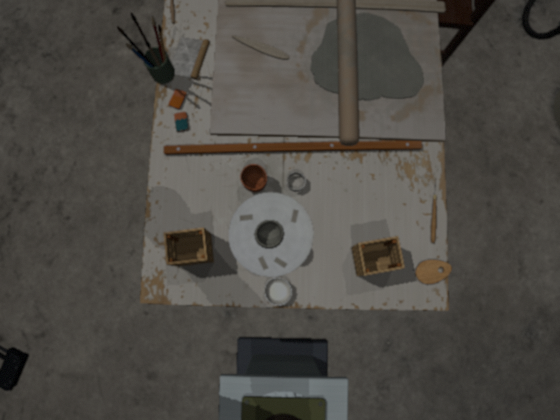

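The side view shows the right crate at (245,280), the left one at (245,160) behind the wheel, and the strip running from (325,165) to (398,333). In the top view the crates are at (187,246) and (380,256), and the strip runs along row ~148.

```bash
cat >> h.py <<'E'
def box(W,x0,x1,y0,y1,z0,z1):
    m=(W[...,0]>x0)&(W[...,0]<x1)&(W[...,1]>y0)&(W[...,1]<y1)&(W[...,2]>z0)&(W[...,2]<z1)
    return W[m]
def rect(P):
    (c,s,a)=cv2.minAreaRect((P[:,:2]*1000).astype(np.float32)); return np.round(c).tolist(),np.round(s).tolist(),round(a,1),len(P)
E
python3 - <<'E'
from h import *
T=np.load("top0.npy");S=np.load("side0.npy")
for nm,W in(("top",T),("side",S)):
  for y0,y1 in((-.4,-.13),(.15,.4)):
    P=box(W,.33,.6,y0,y1,.104,.125); print(nm,rect(P),np.median(P[:,2]))
  P=box(W,.6,.8,-.34,.3,.012,.03); 
  print("line",len(P))
  for a in np.arange(-.33,.3,.1):
    Q=P[(abs(P[:,1]-a)<.03)]
    if len(Q): print(round(a,2),np.round(np.percentile(Q[:,0],[2,50,98]),3))
for n,a in(("dish",box(T,.33,.42,-.08,.1,.015,.04)),("cup",box(T,.55,.72,0,.15,.055,.08)),("cutter",box(T,.55,.7,-.09,-.005,.02,.04))): print(n,rect(a))
E
```

```text
top ([451.0, -217.0], [75.0, 98.0], 10.6, 391) 0.11148408606619498
top ([462.0, 235.0], [76.0, 96.0], 7.9, 398) 0.1106971826128457
line 4704
-0.33 [0.74  0.77  0.799]
-0.23 [0.737 0.77  0.798]
-0.13 [0.731 0.753 0.799]
-0.03 [0.622 0.766 0.798]
0.07 [0.655 0.766 0.799]
0.17 [0.718 0.77  0.798]
0.27 [0.713 0.724 0.786]
side ([448.0, -217.0], [76.0, 100.0], 11.3, 514) 0.11024581199801003
side ([458.0, 234.0], [76.0, 102.0], 8.9, 221) 0.10985299017110609
line 3979
-0.33 [0.738 0.767 0.799]
-0.23 [0.733 0.767 0.799]
-0.13 [0.728 0.739 0.796]
-0.03 [0.618 0.744 0.799]
0.07 [0.612 0.761 0.798]
0.17 [0.714 0.768 0.799]
0.27 [0.709 0.719 0.73 ]
dish ([364.0, 19.0], [64.0, 66.0], 1.2, 172)
cup ([639.0, 86.0], [66.0, 64.0], 1.9, 149)
cutter ([641.0, -25.0], [46.0, 38.0], 1.3, 47)
```

>>> step_arm(increments=[[[1.5,-3.6,-0.4],[0,0,2.9]],[[1.5,-3.6,-0.4],[0,0,2.9]],[[1.5,-3.6,-0.4],[0,0,2.9]],[[1.5,-3.6,-0.4],[0,0,2.9]],[[1.5,-3.6,-0.4],[0,0,2.9]],[[1.5,-3.6,-0.4],[0,0,2.9]],[[1.5,-3.6,-0.4],[0,0,2.9]],[[1.5,-3.6,-0.4],[0,0,2.9]],[[1.5,-3.6,-0.4],[0,0,2.9]],[[1.5,-3.6,-0.4],[0,0,2.9]]], fingers=0.75)

```text
clock: 1.1
tool_pos: [0.3774, 0.2208, 0.1985]
eef_rot: [-0.068, 0.998, -0.0, -0.0]
contact_force: [1.1, -0.2, 0.3]
opening: 0.752
finger_force: 0.0
```

>>> step_arm(increments=[[[0,0.1,-2],[0,0,0]],[[0,0.1,-2],[0,0,0]],[[0,0.1,-2],[0,0,0]],[[0,0.1,-2],[0,0,0]],[[0,0,-1.8],[0,0,0]],[[0.5,0,0],[0,0,0]],[[0.5,0.1,0],[0,0,0]],[[0.5,0,0],[0,0,0]],[[0.5,0.1,0],[0,0,0]],[[0.5,0.1,0],[0,0,0]]])

```text
clock: 2.1
tool_pos: [0.4031, 0.2295, 0.1014]
eef_rot: [-0.067, 0.998, 0.0, 0.001]
contact_force: [0.4, 0.7, 0.8]
opening: 0.75
finger_force: 0.0
```

>>> step_arm(increments=[[[0.5,0,0],[0,0,0]],[[0.6,0.1,0],[0,0,0]],[[0.6,0.1,0],[0,0,0]],[[0.6,0.1,0],[0,0,0]],[[0.6,0.1,0],[0,0,0]],[[0.6,0.1,0],[0,0,0]],[[0,0,0],[0,0,0]],[[0,0,0],[0,0,0]],[[0,0,0],[0,0,0]],[[0,0,0],[0,0,0]]])

```text
clock: 3.1
tool_pos: [0.4369, 0.2343, 0.1007]
eef_rot: [-0.067, 0.998, -0.0, -0.0]
contact_force: [-1.1, -0.7, -0.3]
opening: 0.75
finger_force: 0.3
```

```bash
python3 - <<'E'
from h import *
p,W=snap("side"); cv2.imwrite("pics/s1.png",cv2.resize(p[100:260,160:400,::-1],None,fx=3,fy=3))
print(r.get_state()["tool_pos"],r.get_state()["contact_force"])
E
```

```text
[0.43685463 0.23430843 0.10069742] [-1.11806916 -0.32736616 -0.16834175]
```

View pics/s1.png

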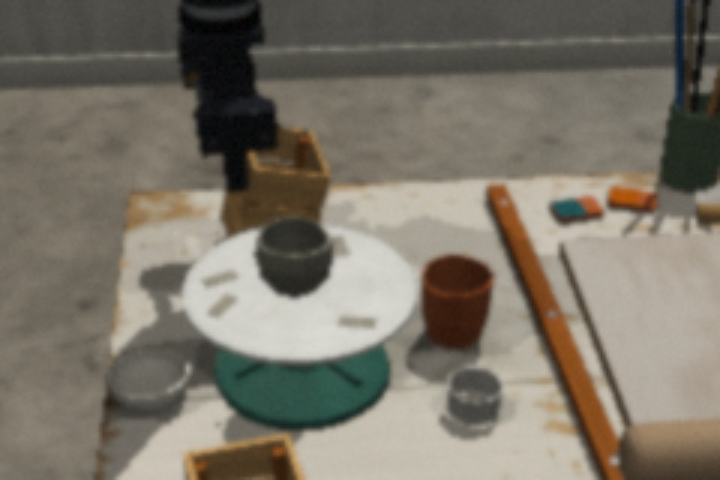

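The left crate at (285,180) in the crop is leaning on the fingers, so it is tipping rather than sliding. I'll keep pushing.

>>> step_arm(increments=[[[0.6,0.1,0],[0,0,0]],[[0.6,0.1,0],[0,0,0]],[[0.6,0.1,0],[0,0,0]],[[0.6,0.1,0],[0,0,0]],[[0.5,0.1,0],[0,0,0]],[[0.5,0.1,0],[0,0,0]],[[0.5,0.1,0],[0,0,0]],[[0.5,0.1,0],[0,0,0]],[[0.5,0.1,0],[0,0,0]],[[0.5,0.1,0],[0,0,0]]])

```text
clock: 4.15
tool_pos: [0.4945, 0.2436, 0.1032]
eef_rot: [-0.066, 0.998, -0.0, 0.003]
contact_force: [1.3, -4.3, 17.7]
opening: 0.751
finger_force: 8.8
```

>>> step_arm(increments=[[[0.4,0,0],[0,0,0]],[[0.4,0,0],[0,0,0]],[[0,0,0],[0,0,0]],[[0,0,0],[0,0,0]],[[-1,0,1],[0,0,0]],[[-2,0,2],[0,0,0]],[[-2,0,3],[0,0,0]],[[-2,0,3],[0,0,0]],[[-2,0,2],[0,0,0]],[[-2,0,0],[0,0,0]]])

```text
clock: 5.15
tool_pos: [0.3889, 0.2454, 0.2132]
eef_rot: [-0.067, 0.998, 0.001, 0.002]
contact_force: [-0.2, -0.2, -0.5]
opening: 0.755
finger_force: 0.0
```

```bash
python3 - <<'E'
from h import *
p,W=snap("top"); cv2.imwrite("pics/t2.png",cv2.resize(p[130:330,130:330,::-1],None,fx=3,fy=3))
print(r.get_state()["tool_pos"])
P=box(W,.43,.72,.15,.4,.065,.09); print(rect(P))
E
```

```text
[0.38460637 0.24458862 0.21210927]
([564.0, 249.0], [113.0, 96.0], 8.1, 1646)
```

View pics/t2.png

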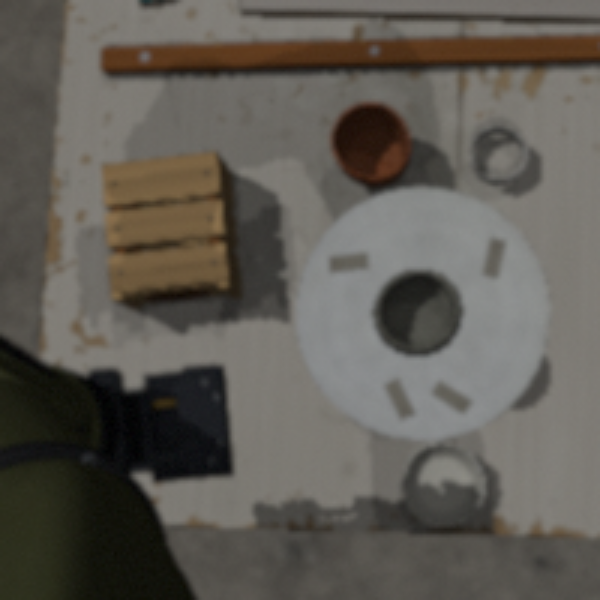

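The left crate lies cleanly at (168,225) in the crop, far short of the strip. Next is the right crate.

>>> step_arm(increments=[[[0.5,-3.5,0],[0,0,0.3]],[[0.5,-4.5,0],[0,0,0.3]],[[0.5,-4.5,0],[0,0,0.3]],[[0,-4.5,0],[0,0,0.3]],[[0,-4.5,0],[0,0,0.3]],[[0,-4.5,0],[0,0,0.3]],[[0,-4.5,0],[0,0,0.3]],[[-0.5,-4.5,0],[0,0,0.3]],[[-0.5,-4.5,0],[0,0,0.2]],[[-0.5,-4.5,0],[0,0,0.2]]])

```text
clock: 6.2
tool_pos: [0.3885, -0.1975, 0.2106]
eef_rot: [-0.092, 0.996, 0.0, -0.0]
contact_force: [1.2, 0.2, -0.3]
opening: 0.754
finger_force: 0.0
```

>>> step_arm(increments=[[[-0.4,-2,-0.2],[0,0,0]],[[-0.4,-1.4,-1],[0,0,0]],[[0,0,-2.5],[0,0,0]],[[0,0,-2.5],[0,0,0]],[[0,0,-2.5],[0,0,0]],[[0,0,-1.2],[0,0,0]],[[0,0,-1.1],[0,0,0]],[[0,0,0],[0,0,0]],[[0,0,0],[0,0,0]],[[0,0,0],[0,0,0]]])

```text
clock: 7.2
tool_pos: [0.3813, -0.2293, 0.1011]
eef_rot: [-0.092, 0.996, 0.0, 0.0]
contact_force: [0.6, -1.0, 0.1]
opening: 0.747
finger_force: 0.0
```

>>> step_arm(increments=[[[0.6,0.1,0],[0,0,0]],[[0.6,0.1,0],[0,0,0]],[[0.6,0.1,0],[0,0,0]],[[0.6,0.1,0],[0,0,0]],[[0.6,0.1,0],[0,0,0]],[[0.6,0.1,0],[0,0,0]],[[0.6,0.1,0],[0,0,0]],[[0.6,0.1,0],[0,0,0]],[[0.6,0.1,0],[0,0,0]],[[0.6,0.1,0],[0,0,0]]])

```text
clock: 8.2
tool_pos: [0.442, -0.2195, 0.1008]
eef_rot: [-0.092, 0.996, 0.0, 0.0]
contact_force: [-0.6, 0.0, -0.1]
opening: 0.748
finger_force: 0.2
```

>>> step_arm(increments=[[[0.6,0.1,0],[0,0,0]],[[0.5,0.1,0],[0,0,0]],[[0.5,0.1,0],[0,0,0]],[[0.5,0.1,0],[0,0,0]],[[0.5,0.1,0],[0,0,0]],[[0.5,0.1,0],[0,0,0]],[[0.5,0.1,0],[0,0,0]],[[0.5,0.1,0],[0,0,0]],[[0.5,0.1,0],[0,0,0]],[[0,0,0],[0,0,0]]])

```text
clock: 9.2
tool_pos: [0.4922, -0.2101, 0.1029]
eef_rot: [-0.092, 0.996, -0.001, 0.005]
contact_force: [2.2, 0.5, 13.0]
opening: 0.75
finger_force: 6.6
```

>>> step_arm(increments=[[[0.4,0,0],[0,0,0]],[[0.4,0,0],[0,0,0]],[[0,0,0],[0,0,0]],[[0,0,0],[0,0,0]],[[-1,0,1],[0,0,0]],[[-2,0,2],[0,0,0]],[[-2,2,3],[0,0,0]],[[-2,4,3],[0,0,0]],[[-2,5,2],[0,0,0]],[[0,5,0],[0,0,0]]])

```text
clock: 10.2
tool_pos: [0.4064, -0.0607, 0.2078]
eef_rot: [-0.089, 0.996, -0.001, 0.0]
contact_force: [1.3, 0.3, -0.5]
opening: 0.753
finger_force: 0.0
```

```bash
python3 - <<'E'
from h import *
p,W=snap("top"); 
print(r.get_state()["tool_pos"])
for y0,y1 in((-.4,-.1),(.15,.4)): print(rect(box(W,.43,.72,y0,y1,.065,.09)))
a=cv2.resize(p[190:270,335:435,::-1],None,fx=4,fy=4);b=cv2.resize(p[170:250,145:245,::-1],None,fx=4,fy=4)
q,_=snap("side"); c=cv2.resize(q[220:340,200:300,::-1],None,fx=4,fy=3); d=cv2.resize(q[120:200,200:300,::-1],None,fx=4,fy=3)
cv2.imwrite("pics/u.png",cv2.convertScaleAbs(np.vstack([np.hstack([b,a]),np.hstack([cv2.resize(d,(400,280)),cv2.resize(c,(400,280))])]),alpha=1.8))
E
```

```text
[ 0.40854599 -0.0493032   0.207954  ]
([551.0, -198.0], [112.0, 99.0], 10.0, 1567)
([564.0, 249.0], [114.0, 96.0], 8.0, 1644)
```

View pics/u.png

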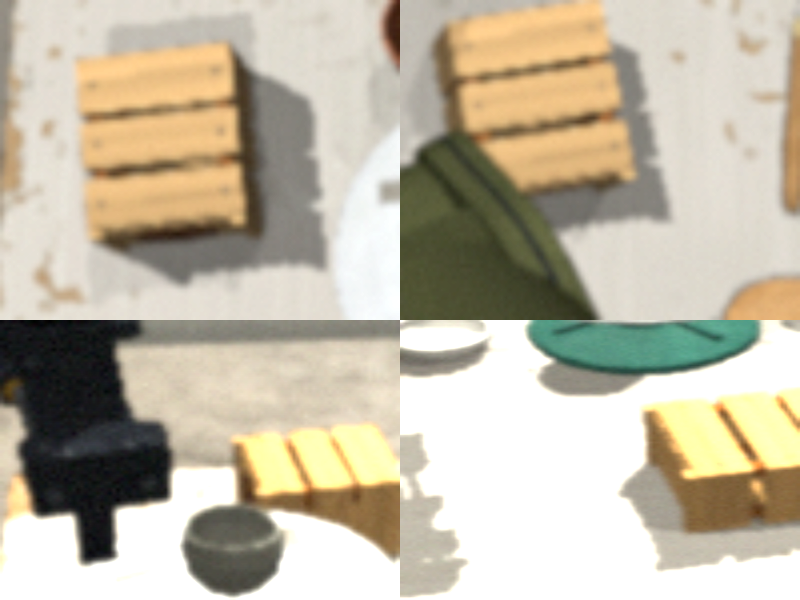

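Both crates lie tipped and well short of the strip. The undersides show only as slivers, so I'll magnify those.

>>> step_arm(increments=[[[0,4,0],[0,0,0]],[[0,4,0],[0,0,0]],[[0,4,0],[0,0,0]],[[0,4,0],[0,0,0]],[[0,0,0],[0,0,0]],[[0,0,0],[0,0,0]],[[0,0,0],[0,0,0]],[[0,0,0],[0,0,0]],[[0,0,0],[0,0,0]],[[0,0,0],[0,0,0]]])

```text
clock: 11.3
tool_pos: [0.4091, 0.0991, 0.206]
eef_rot: [-0.091, 0.996, -0.0, -0.0]
contact_force: [-0.1, 0.0, -0.2]
opening: 0.753
finger_force: 0.0
```

```bash
cat >> h.py <<'E'
def pix(name,X):
    c=r.calibration(name); f=210/np.tan(np.radians(c["fov_y"])/2)
    K=np.array([[f,0,c["cx"]],[0,f,c["cy"]],[0,0,1.]])
    return cv2.projectPoints(np.float64(X),cv2.Rodrigues(np.array(c["R"]))[0],np.float64(c["t"]),K,np.array([c["k1"],0,0,0.]))[0].reshape(-1,2)
def under(cx,cy,yaw,z):  # crate centre lying -> underside corners (4) 
    a=np.radians(yaw);x=np.array([np.cos(a),np.sin(a)]);y=np.array([-x[1],x[0]])
    return [[*(np.array([cx,cy])-.056*x+s*.048*y),h] for s,h in((1,z),(-1,z),(-1,0),(1,0))]
def rectify(img,name,cx,cy,yaw):
    H=cv2.getPerspectiveTransform(pix(name,under(cx,cy,yaw,.076)).astype(np.float32),np.float32([[0,0],[288,0],[288,228],[0,228]]))
    return cv2.warpPerspective(img,H,(288,228))
E
python3 - <<'E'
from h import *
rows=[]
for n in("top","side"):
    im=np.mean([snap(n)[0].astype(float) for _ in range(6)],0).astype(np.uint8)[...,::-1]
    row=[]
    for c in((.564,.249,8),(.551,-.198,10)):
        row.append(rectify(im,n,*c)); print(n,pix(n,under(*c,.076)).round(1).tolist())
        q=pix(n,under(*c,.076)).mean(0).astype(int); cr=im[max(q[1]-19,0):q[1]+19,q[0]-24:q[0]+24]
        row.insert(0,cv2.resize(cr,(200,228),interpolation=cv2.INTER_CUBIC)) if 0 else None
    rows.append(np.hstack(row))
cv2.imwrite("pics/rect.png",cv2.convertScaleAbs(np.vstack(rows),alpha=2))
E
```

```text
top [[166.5, 229.7], [206.0, 225.2], [210.7, 229.2], [173.6, 233.4]]
top [[354.0, 240.4], [393.0, 234.4], [385.8, 237.7], [349.1, 243.4]]
side [[258.5, 153.2], [264.6, 169.4], [265.1, 191.2], [259.1, 174.3]]
side [[261.0, 255.0], [271.6, 287.0], [271.9, 311.3], [261.8, 279.1]]
```

View pics/rect.png

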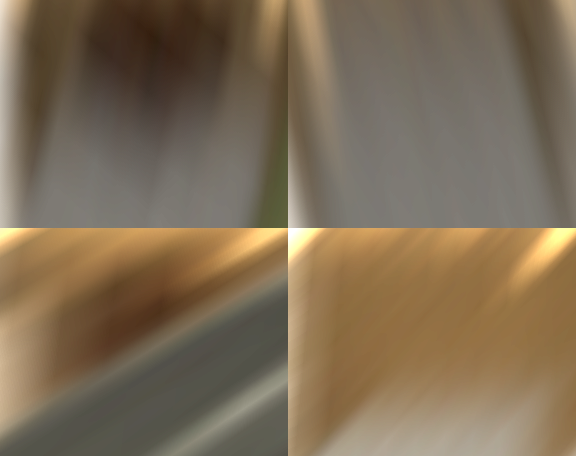

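The left crate (left column) shows the dark brown brand in both views, and the right one is plain wood. The left crate is therefore the stamped one to push.

>>> step_arm(increments=[[[1,3,0],[0,0,-0.5]],[[1,3.5,0],[0,0,-0.5]],[[1,3.5,0],[0,0,-0.5]],[[1,3.5,0],[0,0,-0.5]],[[1,0.1,-2],[0,0,-0.4]],[[0,0,-3],[0,0,0]],[[0,0,-3],[0,0,0]],[[0,0,-3],[0,0,0]],[[0,0,-3],[0,0,0]],[[0,0,-1.6],[0,0,0]]])

```text
clock: 12.9
tool_pos: [0.4581, 0.2356, 0.0478]
eef_rot: [-0.071, 0.997, -0.001, -0.001]
contact_force: [0.2, -0.3, 0.2]
opening: 0.749
finger_force: 0.0
```

>>> step_arm(increments=[[[0.5,0,0],[0,0,0]],[[0.5,0.1,0],[0,0,0]],[[0.5,0.1,0],[0,0,0]],[[0.5,0.1,0],[0,0,0]],[[0.5,0.1,0],[0,0,0]],[[0.5,0.1,0],[0,0,0]],[[0.5,0.1,0],[0,0,0]],[[0.5,0.1,0],[0,0,0]],[[0.5,0.1,0],[0,0,-0.5]],[[0.5,0.1,0],[0,0,-0.5]]])

```text
clock: 13.9
tool_pos: [0.5087, 0.245, 0.0499]
eef_rot: [-0.062, 0.998, -0.0, -0.001]
contact_force: [-2.3, -0.1, 1.9]
opening: 0.75
finger_force: 1.0
```

>>> step_arm(increments=[[[0.6,0,0],[0,0,-0.5]],[[0.6,0.1,0],[0,0,-0.5]],[[0.6,0,0],[0,0,-0.5]],[[0.6,0.1,0],[0,0,-0.5]],[[0.6,0,0],[0,0,-0.5]],[[0.6,0,0],[0,0,-0.5]],[[0.6,0.1,0],[0,0,-0.5]],[[0.6,0,0],[0,0,-0.5]],[[0.6,0,0],[0,0,-0.4]],[[0,0,0],[0,0,0]]])

```text
clock: 14.9
tool_pos: [0.5646, 0.2479, 0.0501]
eef_rot: [-0.023, 1.0, 0.0, 0.001]
contact_force: [0.3, -0.9, 0.0]
opening: 0.749
finger_force: 0.0
```

```bash
python3 - <<'E'
from h import *
for n in("top","side"):
    p,W=snap(n); print(n,rect(box(W,.43,.72,.19,.4,.068,.085)),rect(box(W,.43,.72,-.3,-.1,.068,.085)))
s=r.get_state(); print(s["tool_pos"],s["eef_rot"],s["contact_force"])
E
```

```text
top ([666.0, 245.0], [46.0, 87.0], 1.8, 286) ([551.0, -198.0], [114.0, 98.0], 10.7, 1652)
side ([618.0, 247.0], [134.0, 102.0], 3.2, 517) ([549.0, -199.0], [112.0, 99.0], 10.6, 1650)
[0.56365237 0.24794739 0.05015829] [-2.33565725e-02  9.99727072e-01  1.67308631e-04  4.74381083e-04] [-0.09314967  0.82247942 -0.28430062]
```

>>> step_arm(increments=[[[-0.3,0,0],[0,0,0]],[[0,0,-0.8],[0,0,0]],[[0,0,-0.8],[0,0,0]],[[0.4,0,0],[0,0,0]],[[0.4,0,0],[0,0,0]],[[0.4,0,0],[0,0,0]],[[0.4,0,0],[0,0,0]],[[0.4,0,0],[0,0,0]],[[0.3,0,0],[0,0,0]],[[0,0,0],[0,0,0]]])

```text
clock: 16.0
tool_pos: [0.584, 0.248, 0.0342]
eef_rot: [-0.023, 1.0, 0.0, 0.001]
contact_force: [0.1, -0.4, -0.3]
opening: 0.752
finger_force: 0.0
```

>>> step_arm(increments=[[[0.1,0,0],[0,0,0]],[[0.1,0,0],[0,0,0]],[[0.1,0,0],[0,0,0]],[[0,0,0],[0,0,0]],[[0,0,0],[0,0,0]],[[0,0,0],[0,0,0]],[[0,0,0],[0,0,0]],[[0,0,0],[0,0,0]],[[0,0,0],[0,0,0]],[[0,0,0],[0,0,0]]])

```text
clock: 17.0
tool_pos: [0.586, 0.2481, 0.034]
eef_rot: [-0.024, 1.0, 0.0, -0.0]
contact_force: [-3.0, -0.4, 1.4]
opening: 0.75
finger_force: 1.3
```

>>> step_arm(increments=[[[0.1,0,0],[0,0,0]],[[0.1,0,0],[0,0,0]],[[0,0,0],[0,0,0]],[[0,0,0],[0,0,0]],[[0,0,0],[0,0,0]],[[0,0,0],[0,0,0]],[[0,0,0],[0,0,0]],[[0,0,0],[0,0,0]],[[0,0,0],[0,0,0]],[[0,0,0],[0,0,0]]])

```text
clock: 18.0
tool_pos: [0.5882, 0.2479, 0.034]
eef_rot: [-0.023, 1.0, 0.0, 0.0]
contact_force: [0.1, 0.4, 0.6]
opening: 0.752
finger_force: 0.0
```

>>> step_arm(increments=[[[0.1,0,0],[0,0,0]],[[0.1,0,0],[0,0,0]],[[0,0,0],[0,0,0]],[[0,0,0],[0,0,0]],[[0,0,0],[0,0,0]],[[0,0,0],[0,0,0]],[[0,0,0],[0,0,0]],[[0,0,0],[0,0,0]],[[0,0,0],[0,0,0]],[[0,0,0],[0,0,0]]])

```text
clock: 19.0
tool_pos: [0.5893, 0.248, 0.0339]
eef_rot: [-0.024, 1.0, -0.0, -0.001]
contact_force: [-5.5, -0.9, 3.2]
opening: 0.748
finger_force: 2.6
```

>>> step_arm(increments=[[[0.1,0,0],[0,0,0]],[[0,0,0],[0,0,0]],[[0,0,0],[0,0,0]],[[0,0,0],[0,0,0]],[[0,0,0],[0,0,0]],[[0,0,0],[0,0,0]],[[0,0,0],[0,0,0]],[[0,0,0],[0,0,0]],[[0,0,0],[0,0,0]],[[0,0,0],[0,0,0]]])

```text
clock: 20.0
tool_pos: [0.5892, 0.248, 0.0339]
eef_rot: [-0.024, 1.0, -0.0, -0.002]
contact_force: [-6.9, 0.1, 4.4]
opening: 0.751
finger_force: 3.7
```

```bash
python3 - <<'E'
from h import *
out=[]
for n in("top","side"):
    p,W=snap(n); q=pix(n,[[.71,.25,.03]])[0].astype(int)
    out.append(cv2.resize(p[max(q[1]-25,0):q[1]+25,q[0]-33:q[0]+33,::-1],(792,290),interpolation=cv2.INTER_CUBIC))
    P=box(W,.6,.76,.17,.33,.068,.085)
    for y in (.215,.235,.255,.275): 
        Q=P[abs(P[:,1]-y)<.012]; L=box(W,.70,.8,y-.012,y+.012,.01,.022)
        print(n,y,np.percentile(Q[:,0],98).round(4) if len(Q) else None, np.percentile(L[:,0],[2,50]).round(4), len(L))
s=r.get_state(); print(s["tool_pos"],s["contact_force"])
cv2.imwrite("pics/fl.png",cv2.convertScaleAbs(np.vstack(out),alpha=1.6))
E
```

```text
top 0.215 0.715 [0.7127 0.7362] 49
top 0.235 0.715 [0.735  0.7362] 10
top 0.255 0.7149 [0.7343 0.7354] 9
top 0.275 0.7144 [0.7349 0.7807] 18
side 0.215 0.7104 [0.7028 0.7239] 47
side 0.235 0.7088 [0.7197 0.7253] 16
side 0.255 0.7082 [0.723  0.7274] 12
side 0.275 0.7076 [0.7296 0.7296] 1
[0.58923788 0.24798088 0.03392984] [-7.23191193 -0.95695669  5.31796381]
```

View pics/fl.png

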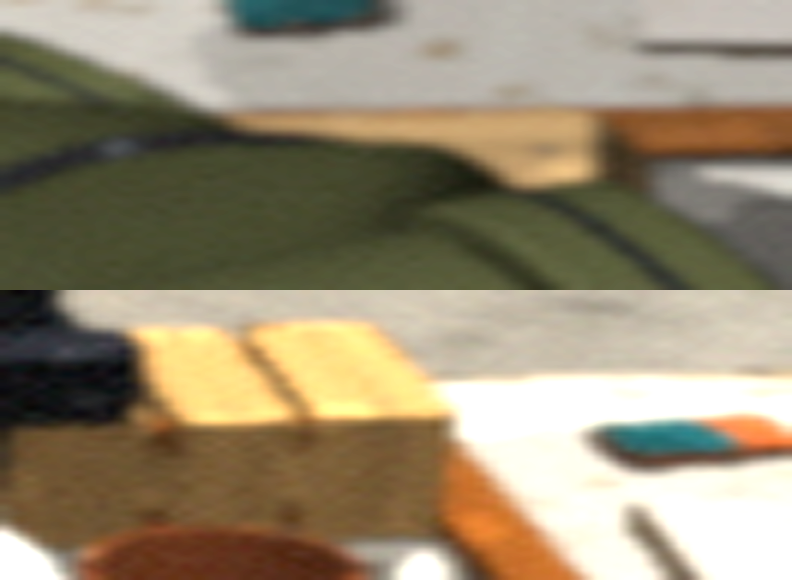

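The crate's far edge sits against the strip in the side view (440,480), and the tool has stalled while the force rises. I'll back off and take a final check.

>>> step_arm(increments=[[[-0.3,0,0],[0,0,0]],[[-0.7,0,0],[0,0,0]],[[-1.5,0,0],[0,0,0]],[[-1.5,0,1],[0,0,0]],[[-1.5,0,2],[0,0,0]],[[-1,0,4],[0,0,0]],[[-1,0,4],[0,0,0]],[[-2,-2,4],[0,0,0]],[[-3,-4,1],[0,0,0]],[[-3,-4,0],[0,0,0]]])

```text
clock: 21.1
tool_pos: [0.4379, 0.1491, 0.1959]
eef_rot: [-0.024, 1.0, 0.002, 0.004]
contact_force: [1.8, -1.6, -0.0]
opening: 0.75
finger_force: 0.0
```

>>> step_arm(increments=[[[0,-4,0],[0,0,0]],[[0,-4,0],[0,0,0]],[[0,-4,0],[0,0,0]],[[0,-4,0],[0,0,0]],[[0,0,0],[0,0,0]],[[0,0,0],[0,0,0]],[[0,0,0],[0,0,0]],[[0,0,0],[0,0,0]],[[0,0,0],[0,0,0]],[[0,0,0],[0,0,0]]])

```text
clock: 22.1
tool_pos: [0.4368, -0.0104, 0.1938]
eef_rot: [-0.024, 1.0, 0.0, 0.0]
contact_force: [-0.5, 0.9, 0.0]
opening: 0.752
finger_force: 0.0
```

```bash
python3 - <<'E'
from h import *
p,W=snap("top","end.png")
for y0,y1 in((-.4,-.1),(.16,.4)): print(rect(box(W,.43,.76,y0,y1,.068,.085)))
for n,a in(("dish",box(W,.33,.42,-.08,.1,.015,.04)),("cup",box(W,.55,.72,0,.15,.055,.08)),("cutter",box(W,.55,.7,-.09,-.005,.02,.04))): print(n,rect(a))
P=box(W,.60,.76,.16,.33,.068,.085)
for y in (.21,.23,.25,.27,.29):
    Q=P[abs(P[:,1]-y)<.008]; print(y,np.percentile(Q[:,0],98).round(4) if len(Q) else None)
E
```

```text
([630.0, -184.0], [274.0, 98.0], 10.6, 1846)
([658.0, 249.0], [115.0, 96.0], 3.1, 1569)
dish ([364.0, 19.0], [64.0, 66.0], 0.9, 170)
cup ([639.0, 86.0], [65.0, 64.0], 1.6, 149)
cutter ([641.0, -25.0], [46.0, 38.0], 1.2, 45)
0.21 0.7136
0.23 0.7134
0.25 0.7133
0.27 0.7121
0.29 0.7079
```

View pics/end.png

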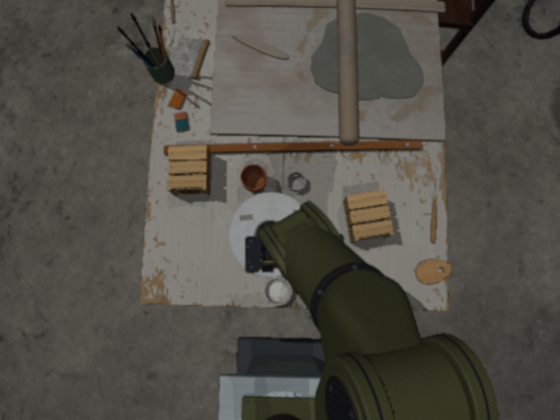

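The final view shows the stamped crate against the strip at (188,150), the bare crate lying short of it at (370,215), and the other items where they were.

```bash
python3 -c "
from plant import r; print(r.finish_job())"
```

```text
the job is handed in; nothing more can be done
None
```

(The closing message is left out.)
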